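# Charge the mill jar through the gated hopper

### The arm

A 6-joint arm with a two-finger parallel gripper is mounted at the origin on a cart in front of the work surface, level with it; the furniture and walls round the work are solid. World frame = base frame: x ahead of the robot, y to its left, z up, the work surface at z = 0. Lengths are in mm, angles in rad, forces in N, time in s.
With the tool pointing down it reaches from about 300 to 775 mm from the base axis. Payload 14.6 kg.
Tool frame: the origin (TCP) lies on the centre line of the jaws, within the pads' length; the fingertips stand 8 mm ahead of it and the grasp point (between the pads) lies 11 mm behind it; z points along the fingers, y is the line along which they close (so a half turn about z gives the same grasp; the last joint's range is limited). The gripper opens to 94 mm and grips with 3 to 60 N. Pads are 16 mm wide; open, the fingers measure 119 mm over their backs; the gripper's body (75 mm by 177 mm) begins 78 mm behind the grasp point.
Start: joints at [1.141, 0.3, 1.521, -0, 1.321, -0.067], TCP at [195.188, 514.19, 213.446] pointing down, gripper open.
Joint ranges: [-3.03, 3.03], [-0.79, 2.21], [0.23, 2.52], [-1.04, 4.18], [0, 3.07], [-2.55, 2.55]. Speed limits (rad/s): [2.22, 2.22, 2.57, 3.14, 3.14, 3.14].

### API

Orientations are given as [roll, pitch, yaw] about the fixed x, y, z axes, in that order (R = Rz(yaw) Ry(pitch) Rx(roll)).
In Python, from cell import manip gives the robot as it stands.
- The arm moves only by the tool jog_arm, never from a script. Its argument "rows" is one flat list of numbers, 7 for each row, row after row: the shift along the world's x, y, z in cm, then the turn, a rotation vector about the world's x, y, z in rad, then the closure, from 0 (fully open) to 1 (shut). In form: [dx, dy, dz, rx, ry, rz, fingers, dx, dy, dz, rx, ry, rz, fingers, ...]. A call has 1 to 20 rows; each row shifts and turns the commanded pose from where the row before left it; what a row does not reach is not made up. A row lasts 1/12 s, in which the tool goes at most 41.7 mm and 7.16 degrees, less where a joint would pass 70% of its speed; a pose out of reach is approached as far as the arm can. A call with a gripper value outside its range is refused whole. The fingers move at their own pace and stop on an object; "newtons" is the grip in N (left out, the last holds). Time passes only in rows, so rows that do not move let the fingers close. It gives the time, the measured TCP pose, the force, the opening and the grip force at its end, in the units of the state.
- manip.read_state(): the state, without advancing time (a new reading comes with each control period).
- manip.camera(name): name is "side" or "top"; returns (picture, depth): 400x640x3 uint8, blue, green, red; 400x640 float32, mm along the optical axis (not along the pixel's ray), 0 where there is no reading.
- manip.camera_model(name): a dict with "K" (3x3 intrinsics, pixels), "k1" (the pictures are not rectified: a ray, as slopes to the right and down, at radius r is drawn at 1 + k1 r^2 times it, then the intrinsics apply), "R" (3x3) and "t" (3): a world point X has camera coordinates R X + t. Camera axes: x right, y down, z forward; pixel columns grow to the right and rows downward; lengths in mm; the calibration is good to about 2 mm. A picture is of the moment at which its call begins. camera_model takes no time and is no camera call.
- manip.sign_off(): hands the job in; it is judged then, once.
The state is a dict: "clock": time; "joints": joint angles; "qd": joint speeds; "effort": joint torques, N m; "eef_pos": TCP position; "eef_rot": TCP orientation; "wrist_force": force on the tool from outside, world axes, zero at the start; "moment": the same for the moment, N m; "finger_gap": finger opening in mm; "finger_force": force on a finger pad.
Only numpy, scipy, OpenCV 4.12 (cv2) and the standard library are available. Lean on these libraries where they do the work, as an engineer would, in place of code of your own. Each camera call takes 0.05 s, during which the arm holds its last target. There are 200 camera calls.

### The job

Charge the mill jar: with the gate still shut, take the tray by its handle, pour all six grinding balls into the hopper, and set the empty tray down upright on the bench. Then pull up the gate's plunger knob, slide the gate out to the next hole (one hole, no farther) so that the balls drop into the jar below, and let the pin down fully home in that hole; finish while still holding the knob in the gripper with the pin home. Leave the bottle, the timer and the petri dish where they stand.

Things in the scene. Friction and masses are not known exactly. Their poses are not given: they have to be found in the camera images.
- stand: Charging stand fixed on the bench: grey base plate 170 by 150 mm, four legs, a deck with a steel hopper, and an index rail sticking out to the stand's own -y side. Origin: on the bench under the hopper's middle, z up; may be turned up to 0.25 rad. Hopper and knob are its only parts higher than 104 mm.
- hopper_mouth (a point): Middle of the hopper's mouth at rim height, 165 mm above the bench; axes as the stand's. Mouth 140 (x) by 126 mm (y) inside; upright collar from 133 to 165 mm, below it walls sloping 45 degrees down to a slot 64 by 50 mm at 95 mm, closed from below by the gate, whose top is at 90 mm (balls rest there with centres at about 99 mm).
- next_hole (a point): Mouth of the second of three 10 mm round holes in the index rail, in its top face 85 mm above the bench, 158 mm from the hopper's middle along the stand's -y; axes as the stand's. The first hole (pin in it at the start) is 108 mm from the middle, the third 208 mm. The rail is a flat bar 30 mm wide that ends at 245 mm.
- gate (a joint): Gate plate under the hopper, its tongue above the index rail, in m: 0 = shut (pin in the first hole), grows as it slides outward along the stand's -y; 0.050 = pin over the next (second) hole, slot fully open; 0.100 = third hole. About 1.5 N friction (and 6 N per m/s) with the pin out; with the pin in a hole 1.5 mm play either way. Starts shut.
- plunger (a joint): Spring plunger (8 mm pin, rounded tip) on the gate's tongue, in m: 0 = pin fully home in a hole, grows as the knob is pulled straight up, to 0.013; above 0.0095 the pin is clear of the rail. The spring pushes down with 5.4 N at 0, 9.3 N at 0.013. Let down between holes the pin rides on the rail at 0.009 and drops into a hole from about 3 mm off.
- knob: Black knurled knob of the plunger, upright cylinder 26 mm in diameter (from 10 to 31 mm above its origin), 34 mm high in all; origin: middle of its underside, 106 mm above the bench with the pin home. It moves with plunger and gate; shut, it is 108 mm from the hopper's middle. The plunger's barrel below it ends at 104 mm, 18 mm in diameter.
- knob_grip (a point): Point on the knob's axis to grip, 126 mm above the bench with the pin home, 14 mm below the knob's top; axes as the stand's.
- jar: Open steel mill jar, 94 mm in diameter, 68 mm high, walls 5 mm, floor 6 mm, 0.9 kg, standing loose on the stand's base between three small locating pins, under the slot. Origin: centre of its underside, 8 mm above the bench.
- tray: Loose aluminium pouring tray, about 0.25 kg empty: 142 mm long (x from -80 to +62), 82 mm wide, side walls 30 mm high, floor 3 mm. Its own -x end is the pouring end, where the floor rises as a ramp of 20 degrees from x=-50 mm to the lip. Origin: on its underside, z up. Balls roll out when the lip end is tipped down 35 degrees or more (40 empties it surely).
- tray_handle (a point): Middle of the tray's handle, a flat strap 8 mm thick (tray x), 22 mm tall and 76 mm long across the tray (tray y), at x=-8 mm, spanning it 48 to 70 mm above its underside (this point at 59 mm); axes as the tray's.
- tray_lip (a point): Middle of the tray's pouring lip, at x=-80 mm, 14 mm above its underside; axes as the tray's.
- ball1_center (a point): Centre of one of six white ceramic grinding balls, 18 mm in diameter, 18 g, loose in the tray at the start; they roll on slopes over about 8 degrees.
- ball2_center (a point): Centre of one of six white ceramic grinding balls, 18 mm in diameter, 18 g, loose in the tray at the start; they roll on slopes over about 8 degrees.
- ball3_center (a point): Centre of one of six white ceramic grinding balls, 18 mm in diameter, 18 g, loose in the tray at the start; they roll on slopes over about 8 degrees.
- ball4_center (a point): Centre of one of six white ceramic grinding balls, 18 mm in diameter, 18 g, loose in the tray at the start; they roll on slopes over about 8 degrees.
- ball5_center (a point): Centre of one of six white ceramic grinding balls, 18 mm in diameter, 18 g, loose in the tray at the start; they roll on slopes over about 8 degrees.
- ball6_center (a point): Centre of one of six white ceramic grinding balls, 18 mm in diameter, 18 g, loose in the tray at the start; they roll on slopes over about 8 degrees.
- buffer_bottle: Bystander: round glass bottle with screw cap, 66 mm in diameter, 117 mm high, behind the work. Origin: centre of its underside.
- timer: Bystander: white bench timer, 64 by 68 by 21 mm, in front of the stand. Origin: centre of its underside.
- petri_1: Bystander: closed petri dish, 58 mm in diameter, 14 mm high, behind the index rail. Origin: centre of its underside.
Not all that is in view belongs to the job. What is shaped like the tray but brown or orange is not meant.

How it is judged (in metres and radians):
On the way, in this order (a step that is already met when the one before it is completed fails the run):
1. all six balls lie in the hopper, the gate still shut with its pin home (x of ball1_center in the frame of stand between -0.072 and 0.072 m and y of ball1_center in the frame of stand between -0.065 and 0.065 m and z of ball1_center in the frame of stand between 0.092 and 0.165 m and x of ball2_center in the frame of stand between -0.072 and 0.072 m and y of ball2_center in the frame of stand between -0.065 and 0.065 m and z of ball2_center in the frame of stand between 0.092 and 0.165 m and x of ball3_center in the frame of stand between -0.072 and 0.072 m and y of ball3_center in the frame of stand between -0.065 and 0.065 m and z of ball3_center in the frame of stand between 0.092 and 0.165 m and x of ball4_center in the frame of stand between -0.072 and 0.072 m and y of ball4_center in the frame of stand between -0.065 and 0.065 m and z of ball4_center in the frame of stand between 0.092 and 0.165 m and x of ball5_center in the frame of stand between -0.072 and 0.072 m and y of ball5_center in the frame of stand between -0.065 and 0.065 m and z of ball5_center in the frame of stand between 0.092 and 0.165 m and x of ball6_center in the frame of stand between -0.072 and 0.072 m and y of ball6_center in the frame of stand between -0.065 and 0.065 m and z of ball6_center in the frame of stand between 0.092 and 0.165 m and value of joint gate below 0.004 m and value of joint plunger below 0.003 m), for 0.2 s.
2. the tray stands upright on the bench, let go, the balls still in the hopper (height (world z) of tray between -0.004 and 0.006 m and angle between tray's own z axis and vertical below 0.08 rad and x of ball1_center in the frame of stand between -0.072 and 0.072 m and y of ball1_center in the frame of stand between -0.065 and 0.065 m and z of ball1_center in the frame of stand between 0.092 and 0.165 m and x of ball2_center in the frame of stand between -0.072 and 0.072 m and y of ball2_center in the frame of stand between -0.065 and 0.065 m and z of ball2_center in the frame of stand between 0.092 and 0.165 m and x of ball3_center in the frame of stand between -0.072 and 0.072 m and y of ball3_center in the frame of stand between -0.065 and 0.065 m and z of ball3_center in the frame of stand between 0.092 and 0.165 m and x of ball4_center in the frame of stand between -0.072 and 0.072 m and y of ball4_center in the frame of stand between -0.065 and 0.065 m and z of ball4_center in the frame of stand between 0.092 and 0.165 m and x of ball5_center in the frame of stand between -0.072 and 0.072 m and y of ball5_center in the frame of stand between -0.065 and 0.065 m and z of ball5_center in the frame of stand between 0.092 and 0.165 m and x of ball6_center in the frame of stand between -0.072 and 0.072 m and y of ball6_center in the frame of stand between -0.065 and 0.065 m and z of ball6_center in the frame of stand between 0.092 and 0.165 m and value of joint gate below 0.004 m and contact force between the fingers and tray below 0.2 N), for 0.2 s.
3. the plunger is pulled clear of the first hole (value of joint gate below 0.02 m and value of joint plunger above 0.0093 m), for 0.02 s.
4. the gate is at the next hole with the pin home in it (value of joint gate between 0.047 and 0.053 m and value of joint plunger below 0.0025 m), for 0.2 s.
At the end, for the whole second after the job is handed in: The gate is at its second hole (0.047 to 0.053 m) and still, with the pin home (plunger under 2.5 mm) and the fingers still on the knob with more than 2 N; all six balls are inside the jar, which stands upright in its place; the tray stands upright on the bench, let go (all of step 4 and horizontal distance between each of ball1_center, ball2_center, ball3_center, ball4_center, ball5_center, ball6_center and jar below 0.043 m and z of ball1_center in the frame of jar between 0.005 and 0.065 m and z of ball2_center in the frame of jar between 0.005 and 0.065 m and z of ball3_center in the frame of jar between 0.005 and 0.065 m and z of ball4_center in the frame of jar between 0.005 and 0.065 m and z of ball5_center in the frame of jar between 0.005 and 0.065 m and z of ball6_center in the frame of jar between 0.005 and 0.065 m and horizontal distance between jar and stand below 0.006 m and angle between jar's own z axis and vertical below 0.05 rad and height (world z) of tray between -0.004 and 0.006 m and angle between tray's own z axis and vertical below 0.08 rad and contact force between the fingers and knob above 2 N and contact force between the fingers and tray below 0.2 N and velocity of joint gate between -0.005 and 0.005 m/s); the arm keeps its last pose, push and grip.
It fails at once if the bottle is moved by more than 15 mm (distance of buffer_bottle from where it was at the start of the episode above 0.015 m).
It fails at once if the timer is moved by more than 15 mm (distance of timer from where it was at the start of the episode above 0.015 m).
It fails at once if the petri dish is moved by more than 15 mm (distance of petri_1 from where it was at the start of the episode above 0.015 m).
It fails at once if the gate goes more than 12 mm past the next hole (value of joint gate above 0.062 m).
It also fails if it takes over 64 s, if anything falls off the work surface, if the arm or the gripper's body presses on something with over 40 N, if the wrist force passes 120 N, or if a joint passes its speed limit or range.

## Working session

There is one attempt and no reset: what is moved stays moved. The work goes in short steps, Python scripts to look and compute and a tool call to move; the robot and the scene stay as the last step left them, time stands still between calls to the robot, and variables do not carry over. Pictures are saved under pics/ and viewed, at most 10 in all, crops included, and the job is handed in when it is done.

Besides the shell and the picture viewer there is one more tool, called after "Request:" as name(argument=value, ...) on one line, values as JSON. jog_arm: Moves the arm, as the interface text tells. Its arguments: {"type":"object","properties":{"rows":{"type":"array"},"newtons":{"type":"number"}},"required":["rows"]}

```bash
mkdir -p pics; cat > h.py <<'E'
import numpy as np, cv2, pickle
from cell import manip
def grab(n,tag):
    im,d=manip.camera(n); cv2.imwrite(f'pics/{tag}.png',im); np.savez(f'{tag}.npz',im=im,d=d); return im,d
def cloud(n,d):
    m=manip.camera_model(n);K=np.array(m['K']);R=np.array(m['R']);t=np.array(m['t']).ravel()
    h,w=d.shape
    u,v=np.meshgrid(np.arange(w),np.arange(h))
    p=np.stack([u,v],-1).reshape(-1,1,2).astype(float)
    s=cv2.undistortPoints(p,K,np.array([m['k1'],0,0,0,0.])).reshape(h,w,2)
    c=np.concatenate([s,np.ones((h,w,1))],-1)*d[...,None]
    X=(c-t)@R
    X[d<=0]=np.nan
    return X
def proj(n,P):
    m=manip.camera_model(n)
    p,_=cv2.projectPoints(np.asarray(P,float).reshape(-1,1,3),cv2.Rodrigues(np.array(m['R']))[0],np.array(m['t'],float),np.array(m['K']),np.array([m['k1'],0,0,0,0.]))
    return p.reshape(-1,2)
E
python3 - <<'E'
from h import *
for n in('top','side'):
    grab(n,n+'0'); m=manip.camera_model(n); print(n,m['K'],m['k1'],-np.array(m['R']).T@np.array(m['t']).ravel())
print(manip.read_state())
E
```

```text
top [[376.8179527    0.         320.79470703]
 [  0.         376.8179527  200.49146565]
 [  0.           0.           1.        ]] -0.04768609988967985 [ 307.84886958  230.74617065 1659.52637763]
side [[389.71992007   0.         326.08626124]
 [  0.         389.71992007 196.07905762]
 [  0.           0.           1.        ]] 0.012514786669981844 [ 180.41618558 -915.39433286  666.70901563]
{'clock': 0.1, 'joints': array([ 1.14138842e+00,  3.00406206e-01,  1.52154362e+00, -2.01296150e-05,
        1.32067966e+00, -6.66016811e-02]), 'qd': array([ 0.0009048 , -0.00176333, -0.00227135,  0.00044882, -0.00065451,
        0.00057201]), 'effort': array([ 2.35505831e-03, -5.32647586e+01, -3.53278363e+01,  7.10698287e-02,
        2.36054318e-02, -1.01024805e-04]), 'eef_pos': array([195.10576005, 513.98206744, 212.93776254]), 'eef_rot': array([-3.14055682e+00, -4.95491958e-05,  2.77879140e+00]), 'wrist_force': array([-0.0321518 , -0.4140078 , -0.07077027]), 'moment': array([-0.01859665,  0.03691118,  0.02457611]), 'finger_force': 0.0, 'finger_gap': 94.24438224190149}
```

View pics/top0.png

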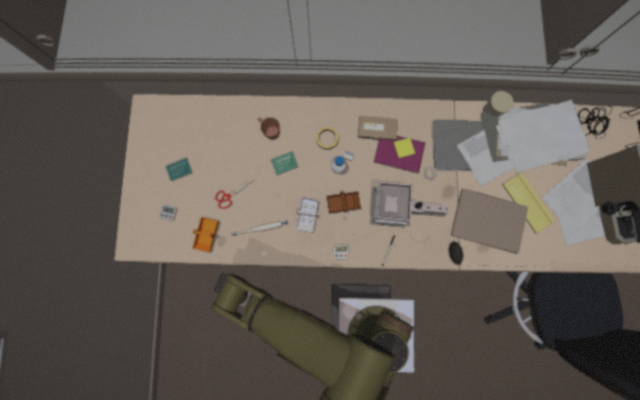

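View pics/side0.png

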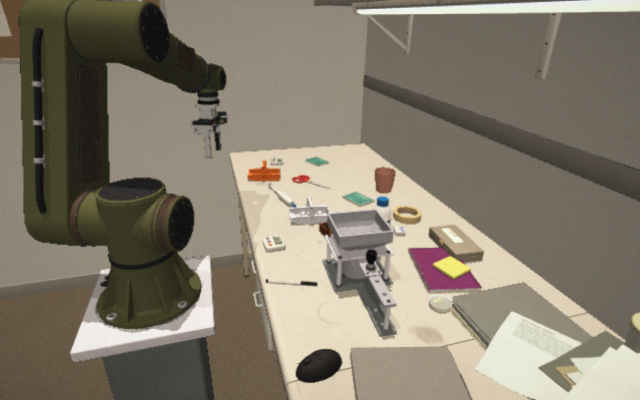

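Candidates: aluminium/white tray at top (308,215), brown one at (343,202), orange one at (206,234). Only the first fits: bare aluminium with white balls. I'll confirm that in an enlarged crop.

```bash
python3 - <<'E'
from h import *
a=np.load('top0.npz')['im'];b=np.load('side0.npz')['im']
A=cv2.resize(a[175:255,290:450],None,fx=5,fy=5,interpolation=cv2.INTER_CUBIC)
B=cv2.resize(b[190:340,260:420],None,fx=5,fy=5,interpolation=cv2.INTER_CUBIC)[:, :]
cv2.imwrite('pics/c1.png',A)
cv2.imwrite('pics/c2.png',cv2.resize(b[190:340,250:430],None,fx=4,fy=4,interpolation=cv2.INTER_CUBIC))
X=cloud('top',np.load('top0.npz')['d'])
np.set_printoptions(linewidth=220,precision=0,suppress=True)
print('tray z');print(X[196:236:2,292:326:2,2])
print(X[215,308],X[203,392],X[208,419])
S=cloud('side',np.load('side0.npz')['d'])
for p in [(310,208),(371,258),(360,228)]: print(p,S[p[1],p[0]])
E
```

```text
tray z
[[ -2.   1.   3.   6.   0. -10.   0.   1.  -3.   2.   6.   3.  -4.  -4.   1.   1.   4.]
 [ -9.  15.   2.  -2.  31.  11.  23.  31.  37.  -2.   1.  -0.   1.  -4.   1.  -6.   3.]
 [  9.  -2.   7.   5.  28.   6.   6.   4.   2.   1.   6.  11.  24.   0.  -3.   0.  nan]
 [  4.   5.   0.  -1.  35.  -0.   1.  -0.   3.  -2.   6.  -0.  37.  -4.  10.   4.   3.]
 [ -1.  -8.   8.  -3.  23.   1.  24.  18.  -2.   4.   5.   5.  31.   3.  -3. -11.   0.]
 [ -5.   3.   3.   2.   7.   3.  21.  25.  -5.  20.  16.  -1.  30.   6.  -1.  -5.  -2.]
 [ -4.  -2.  -1.  -3.  -2.   1.   7.   4.   4.  22.  14.  -4.  35.   2.  -4.  -3.  -6.]
 [  2.  -4.   1.  29.   6.   7.   3.  -1. -10.   1.   2.   6.  -1.  -2.   5.   4.  -0.]
 [  1.   2.  -4.  70.  67.  66.  73.  66.  69.   5.   5.   0.   4.  -4.   1.   1.  -4.]
 [  1.   3.  -3.  29.   3.  18.  18.   5.  58.  68.  68.  70.  -1.  -2.  -8.  -2.  -0.]
 [ -7.  -0.  -2.   5.   0.  11.  -1.   7.  -2.  14.   7.  34.   1.   4.  -1.   3.  -2.]
 [ -7.  -1.  -4.   1.  17.  22.  -5.   6.  -2.   2.  -6.  30.  -3.  -3.   4.  -3.   1.]
 [ -2.  -2.  34.   4.  13.  18.   3.   3.  14.  12.  10.  35.   7.  -2.  -9.  -0.   3.]
 [ -7.  -2.  37.   6.   1.  -2.   9.  -0. -10.  -2.  -3.   1.   4.  -4.  -3.   5. -10.]
 [ -1.  -3.  29.  10.  -2.  11.  -0.  -0.  -3.   3.   5.  -4.  -2.  -0.  -4.   1.  -2.]
 [  4.   4.  28.   5.   7.   6.   3.   8.  10.   5.  24.  -4.  -7.   8.   0.  -1.   4.]
 [  2.  -1.  17.  10.  11.   5.   8.  11.   5.  18.  27.   1.  -1.  -2.   1.   5.  -5.]
 [  0.  -7.  -1.  -0.   8.  15.  14.  13.   6.   9.  27.  -3.  -2.   0.   7.   1.   7.]
 [ -2.  -8.   4.  -3.   6.   1.  -1.   0.  -1.  -3.   1.  -4.  -1.  -2.   3.  -3.  -4.]
 [ -4.  -5.  -1.  -3.   4.   4.   4.   2.  -9.  -2.   3.   1.   1.   3.  nan  -2.   3.]]
[503. 303.  10.] [553. -53.  88.] [ 535. -168.   87.]
(310, 208) [499. 269.  64.]
(371, 258) [ 540. -166.  128.]
(360, 228) [575.  -4. 120.]
```

View pics/c1.png

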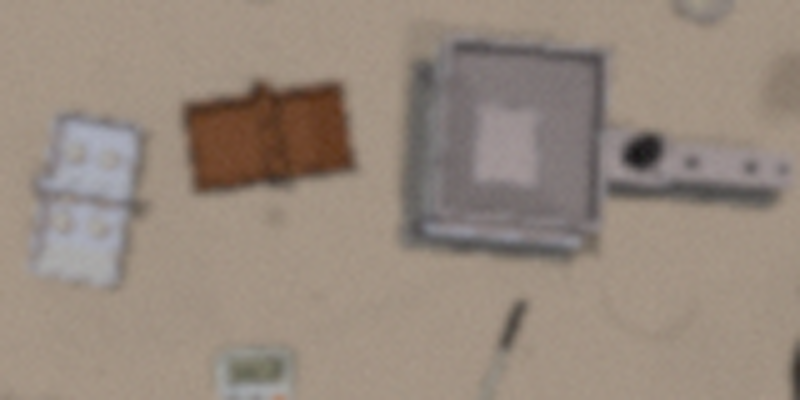

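View pics/c2.png

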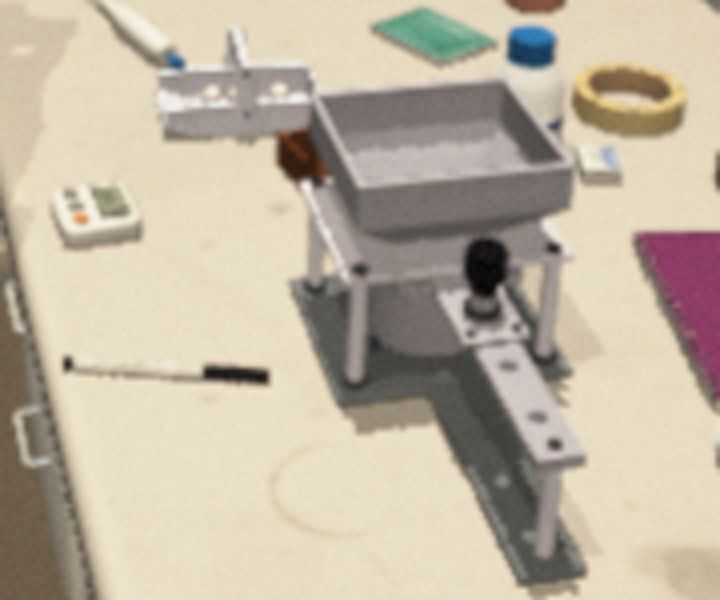

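The crops confirm it. The tray is the aluminium one at c1 (90,200), with white balls in it. Its ramp/lip is the lower end at (75,265), toward the robot. Brown, at (270,140), is the decoy. The knob is at c1 (643,152) and the hopper slot at (505,145). Next I'll fit the poses from both views.

```bash
cat > fit.py <<'E'
from h import *
np.set_printoptions(linewidth=200,precision=1,suppress=True)
def run(tag):
  for n in('top','side'):
    f=np.load(n+tag+'.npz');X=cloud(n,f['d']);im=f['im'].astype(int);P=X.reshape(-1,3);C=im.reshape(-1,3)
    def sel(lo,hi): return np.all((P>lo)&(P<hi),1)
    q=P[sel([420,240,52],[600,350,85])]
    c=q[:,:2].mean(0); w,V=np.linalg.eigh(np.cov((q[:,:2]-c).T)); v=V[:,1]*np.sign(V[1,1])
    s=(q[:,:2]-c)@v
    print(n,'handle',len(q),c,'ztop',np.percentile(q[:,2],[50,90]),'yaw',np.arctan2(-v[0],v[1]),'ext',s.min(),s.max())
    q=P[sel([420,240,15],[600,350,85])]; print('  tray box',cv2.minAreaRect(q[:,:2].astype(np.float32)))
    q=P[sel([420,-150,150],[680,60,185])]
    print('  rim',len(q),np.median(q[:,2]),cv2.minAreaRect(q[:,:2].astype(np.float32)))
    dark=(C.sum(1)<150)
    q=P[sel([480,-240,105],[600,-115,160])&dark]; print('  knob',len(q),q.mean(0),q.min(0),q.max(0))
    q=P[sel([480,-320,75],[600,-120,100])]; c=q.mean(0);w,V=np.linalg.eigh(np.cov((q[:,:2]-c[:2]).T));print('  rail',len(q),c,V[:,1])
  
if __name__=='__main__':
  run('0')
  X=cloud('top',np.load('top0.npz')['d'])
  for p in [(340,163),(341,252),(430,173)]: print(p,X[p[1],p[0]])
E
python3 fit.py
```

```text
top handle 47 [505.9 308.3] ztop [67.4 73.8] yaw -0.1487330328847228 ext -38.92561852101955 41.5055058217303
  tray box ((505.1395263671875, 308.5496520996094), (82.2341079711914, 143.55223083496094), 83.06974029541016)
  rim 241 166.41004309740316 ((550.4625854492188, -47.920257568359375), (137.0886993408203, 149.9619140625), 86.1249008178711)
  knob 20 [ 540.2 -151.1  137.8] [ 531.1 -158.8  118.8] [ 548.1 -142.9  144.9]
  rail 267 [ 538.2 -211.6   86.8] [0. 1.]
side handle 63 [507.8 299.5] ztop [66.4 69.9] yaw -0.15070842020660935 ext -34.214424752895084 50.62592426920921
  tray box ((507.9500732421875, 307.134765625), (85.0572280883789, 147.23651123046875), 86.73001861572266)
  rim 829 160.05267004432568 ((552.9669189453125, -48.865379333496094), (139.08209228515625, 150.36114501953125), 86.16807556152344)
  knob 107 [ 541.3 -162.1  129.9] [ 532.2 -170.1  107.2] [ 552.1 -147.9  140.5]
  rail 688 [ 539.6 -216.4   85.8] [0. 1.]
(340, 163) [713.3 170.4 119.1]
(341, 252) [344.5 155.4  22.4]
(430, 173) [ 705.9 -239.1   10.4]
```

Tray: handle about (506, 307.5), yaw about -0.16, handle top at 67–70 (text says 70). Stand: hopper about (551.7, -48.4), yaw about -0.078, rim at 160–166 (text says 165). The top and side views agree, so I'm moving over the tray.

Request:
jog_arm(rows=[1, -0.6, 0, 0, 0, -0.06, 0, 2, -1.3, 0, 0, 0, -0.11, 0, 2.4, -1.6, 0, 0, 0, -0.11, 0, 2.4, -1.6, 0, 0, 0, -0.11, 0, 2.4, -1.6, 0, 0, 0, -0.11, 0, 2.4, -1.6, 0, 0, 0, -0.11, 0, 2.4, -1.6, 0, 0, 0, -0.11, 0, 2.4, -1.6, 0, 0, 0, -0.11, 0, 2.4, -1.6, 0, 0, 0, -0.11, 0, 2.4, -1.6, 0, 0, 0, -0.11, 0, 2.4, -1.6, 0, 0, 0, -0.11, 0, 2.4, -1.6, 0, 0, 0, -0.11, 0, 2.4, -1.6, 0, 0, 0, -0.11, 0, 2.1, -1.2, 0, 0, 0, -0.0, 0, 0, 0, 0, 0, 0, 0, 0, 0, 0, 0, 0, 0, 0, 0], newtons=25)

```text
clock: 1.43
eef_pos: [510.5, 306.5, 212.7]
eef_rot: [-3.141, 0.001, 1.398]
wrist_force: [0.4, -0.8, 0.3]
finger_gap: 93.6
finger_force: 0.0
```

Request:
jog_arm(rows=[-0.4, 0.1, -1, 0, 0, 0, 0, 0, 0, -2, 0, 0, 0, 0, 0, 0, -3, 0, 0, 0, 0, 0, 0, -3, 0, 0, 0, 0, 0, 0, -3, 0, 0, 0, 0, 0, 0, -2.5, 0, 0, 0, 0, 0, 0, -1.5, 0, 0, 0, 0, 0, 0, -0.4, 0, 0, 0, 0, 0, 0, 0, 0, 0, 0, 0, 0, 0, 0, 0, 0, 0, 0])

```text
clock: 2.27
eef_pos: [505.9, 308.9, 50.2]
eef_rot: [3.141, -0.001, 1.4]
wrist_force: [-0.1, 0.5, 0.1]
finger_gap: 94.1
finger_force: 0.0
```

```bash
python3 - <<'E'
from h import *
a,_=grab('side','side1');b,_=grab('top','top1')
f=lambda i:cv2.resize(i,(400,400),interpolation=cv2.INTER_CUBIC)
cv2.imwrite('pics/m1.png',np.hstack([f(a[140:240,260:360]),f(b[170:250,270:350])]))
E
```

```text
(no output)
```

View pics/m1.png

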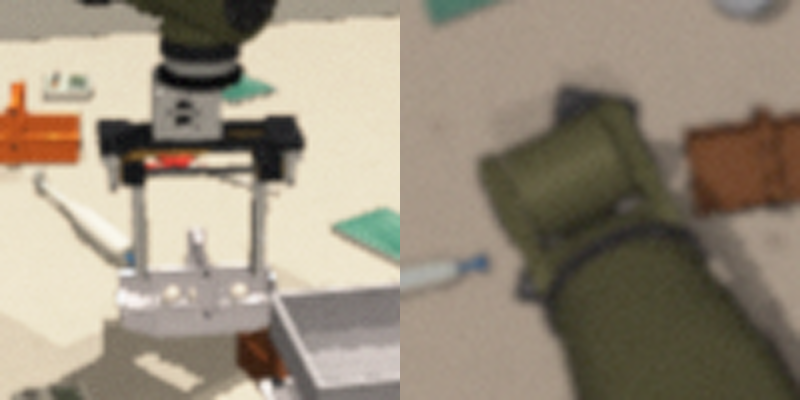

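The view shows the fingers at (138,270) and (258,270) straddling the strap at (197,250), centred. I'll close with 25 N and lift a little.

Request:
jog_arm(rows=[0, 0, 0, 0, 0, 0, 1, 0, 0, 0, 0, 0, 0, 1, 0, 0, 0, 0, 0, 0, 1, 0, 0, 0, 0, 0, 0, 1, 0, 0, 0, 0, 0, 0, 1, 0, 0, 0, 0, 0, 0, 1, 0, 0, 0, 0, 0, 0, 1, 0, 0, 0, 0, 0, 0, 1, 0, 0, 0, 0, 0, 0, 1, 0, 0, 0, 0, 0, 0, 1, 0, 0, 0, 0, 0, 0, 1, 0, 0, 0, 0, 0, 0, 1], newtons=40)

```text
clock: 3.37
eef_pos: [506.2, 308.2, 49.4]
eef_rot: [-3.142, 0.0, 1.399]
wrist_force: [0.1, -0.3, -0.5]
finger_gap: 17.5
finger_force: 0.0
```

Request:
jog_arm(rows=[0, 0, 0, 0, 0, 0, 1, 0, 0, 0, 0, 0, 0, 1, 0, 0, 0, 0, 0, 0, 1, 0, 0, 0, 0, 0, 0, 1, 0, 0, 0.5, 0, 0, 0, 1, 0, 0, 1, 0, 0, 0, 1, 0, 0, 0.5, 0, 0, 0, 1, 0, 0, 0, 0, 0, 0, 1], newtons=40)

```text
clock: 4.03
eef_pos: [506.8, 308.5, 71.2]
eef_rot: [3.14, -0.001, 1.399]
wrist_force: [0.3, 0.2, -3.0]
finger_gap: 7.8
finger_force: 40.0
```

Held: gap 7.8 mm, 40 N, and about 3 N of weight. Lifting and carrying it behind the hopper.

Request:
jog_arm(rows=[0, 0, 0.7, 0, 0, 0, 1, 0, 0, 1.6, 0, 0, 0, 1, 0, 0, 2.6, 0, 0, 0, 1, 0, 0, 3, 0, 0, 0, 1, 0, 0, 3, 0, 0, 0, 1, 0, 0, 2.8, 0, 0, 0, 1, 0, 0, 1.8, 0, 0, 0, 1, 0, 0, 1, 0, 0, 0, 1, 0, 0, 0.5, 0, 0, 0, 1])

```text
clock: 4.78
eef_pos: [506.3, 308.3, 240.8]
eef_rot: [3.14, -0.001, 1.399]
wrist_force: [-0.1, 0.7, -3.6]
finger_gap: 7.7
finger_force: 40.0
```

Request:
jog_arm(rows=[0.3, -0.6, 0, 0, 0, 0, 1, 0.6, -1.4, 0, 0, 0, 0, 1, 0.9, -2.1, 0, 0, 0, 0, 1, 1.1, -2.7, 0, 0, 0, 0.01, 1, 1.2, -2.7, 0, 0, 0, 0.01, 1, 1.2, -2.7, 0, 0, 0, 0.01, 1, 1.2, -2.7, 0, 0, 0, 0.01, 1, 1.2, -2.7, 0, 0, 0, 0.01, 1, 1.2, -2.7, 0, 0, 0, 0.01, 1, 1.2, -2.7, 0, 0, 0, 0.01, 1, 1.2, -2.7, 0, 0, 0, 0.01, 1, 1.2, -2.7, 0, 0, 0, 0.01, 1, 1.1, -2.7, 0, 0, 0, 0.01, 1, 0.9, -2.1, 0, 0, 0, 0, 1, 0.7, -1.5, 0, 0, 0, 0, 1, 0.4, -1, 0, 0, 0, 0, 1, 0.2, -0.6, 0, 0, 0, 0, 1, 0, 0, 0, 0, 0, 0, 1, 0, 0, 0, 0, 0, 0, 1])

```text
clock: 6.37
eef_pos: [663.9, -54.3, 238.9]
eef_rot: [-3.141, -0.0, 1.499]
wrist_force: [-0.6, 0.8, -3.0]
finger_gap: 7.6
finger_force: 40.0
```

```bash
python3 - <<'E'
from h import *
a,_=grab('side','side2');b,_=grab('top','top2')
f=lambda i:cv2.resize(i,(400,400),interpolation=cv2.INTER_CUBIC)
cv2.imwrite('pics/m2.png',np.hstack([f(a[130:300,280:450]),f(b[150:250,340:440])]))
print(manip.read_state())
E
```

```text
{'clock': 6.4667, 'joints': array([-1.35901851e-01,  5.53568311e-01,  1.10508900e+00,  1.97531111e-04,
        1.48316400e+00, -6.49669923e-02]), 'qd': array([ 0.00186676, -0.00232039, -0.00477602, -0.00075738,  0.00167808,
       -0.00030307]), 'effort': array([-6.40726704e-01, -7.05353737e+01, -3.83550239e+01,  4.80010430e-02,
        2.71229725e-02, -2.54283586e-03]), 'eef_pos': array([663.97071097, -53.80173937, 239.40297302]), 'eef_rot': array([-3.14137725e+00, -2.11199038e-04,  1.49984413e+00]), 'wrist_force': array([-0.05350238,  0.45519593, -4.10663883]), 'moment': array([-0.06247142,  0.06629092, -0.03257746]), 'finger_force': 39.97103691101074, 'finger_gap': 7.662225723121476}
```

View pics/m2.png

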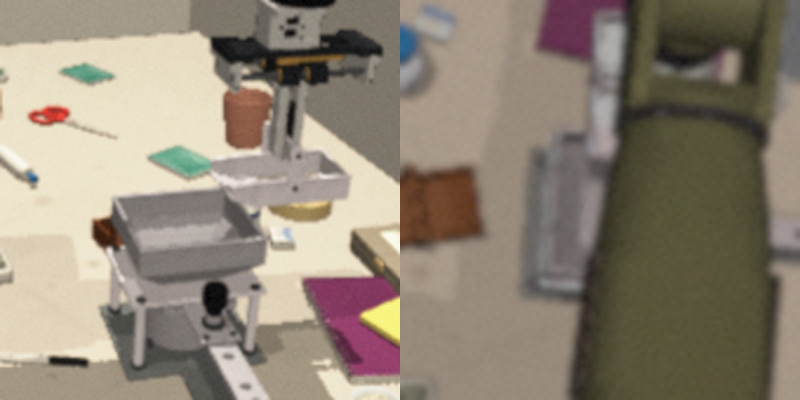

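The view shows the tray level, with its lip at left image (215,172) over the back part of the hopper mouth. That computes to stand (40, 3, 205), so I'm tilting about the lip.

Request:
jog_arm(rows=[-0.19, -0.02, 0.02, -0.003, -0.04, 0, 1, -0.19, -0.02, 0.02, -0.003, -0.04, 0, 1, -0.19, -0.02, 0.02, -0.003, -0.04, 0, 1, -0.19, -0.02, 0.02, -0.003, -0.04, 0, 1, -0.19, -0.02, 0.02, -0.003, -0.04, 0, 1, -0.19, -0.02, 0.02, -0.003, -0.04, 0, 1, -0.19, -0.02, 0.02, -0.003, -0.04, 0, 1, -0.19, -0.02, 0.02, -0.003, -0.04, 0, 1, -0.19, -0.02, 0.02, -0.003, -0.04, 0, 1])

```text
clock: 7.22
eef_pos: [646.6, -55.6, 241.6]
eef_rot: [2.778, 0.001, 1.5]
wrist_force: [0.7, 0.4, -4.0]
finger_gap: 7.6
finger_force: 40.0
```

Request:
jog_arm(rows=[-0.13, 0, 0.085, -0.0016, -0.02, 0, 1, -0.13, 0, 0.085, -0.0016, -0.02, 0, 1, -0.13, 0, 0.085, -0.0016, -0.02, 0, 1, -0.13, 0, 0.085, -0.0016, -0.02, 0, 1, -0.13, 0, 0.085, -0.0016, -0.02, 0, 1, -0.13, 0, 0.085, -0.0016, -0.02, 0, 1, -0.13, 0, 0.085, -0.0016, -0.02, 0, 1, -0.13, 0, 0.085, -0.0016, -0.02, 0, 1, -0.13, 0, 0.085, -0.0016, -0.02, 0, 1, -0.13, 0, 0.085, -0.0016, -0.02, 0, 1, -0.13, 0, 0.085, -0.0016, -0.02, 0, 1, -0.13, 0, 0.085, -0.0016, -0.02, 0, 1, -0.13, 0, 0.085, -0.0016, -0.02, 0, 1, -0.13, 0, 0.085, -0.0016, -0.02, 0, 1, -0.13, 0, 0.085, -0.0016, -0.02, 0, 1, -0.13, 0, 0.085, -0.0016, -0.02, 0, 1, -0.13, 0, 0.085, -0.0016, -0.02, 0, 1, -0.13, 0, 0.085, -0.0016, -0.02, 0, 1, -0.13, 0, 0.085, -0.0016, -0.02, 0, 1, -0.13, 0, 0.085, -0.0016, -0.02, 0, 1])

```text
clock: 8.88
eef_pos: [620.7, -55.6, 258.6]
eef_rot: [2.378, 0.004, 1.499]
wrist_force: [0.2, -0.2, -1.8]
finger_gap: 7.6
finger_force: 40.0
```

Request:
jog_arm(rows=[0, 0, 0, 0, 0, 0, 1, 0, 0, 0, 0, 0, 0, 1, 0, 0, 0, 0, 0, 0, 1, 0, 0, 0, 0, 0, 0, 1, 0, 0, 0, 0, 0, 0, 1, 0, 0, 0, 0, 0, 0, 1, 0, 0, 0, 0, 0, 0, 1, 0, 0, 0, 0, 0, 0, 1])

```text
clock: 9.55
eef_pos: [621.1, -56.6, 258.2]
eef_rot: [2.379, 0.004, 1.498]
wrist_force: [0.6, -0.1, -2.1]
finger_gap: 7.8
finger_force: 40.0
```

```bash
python3 - <<'E'
from h import *
a,_=grab('side','side3');b,_=grab('top','top3')
f=lambda i:cv2.resize(i,(400,400),interpolation=cv2.INTER_CUBIC)
cv2.imwrite('pics/m3.png',np.hstack([f(a[160:280,310:430]),f(b[150:250,340:440])]))
print(manip.read_state()['wrist_force'])
E
```

```text
[-0.57298986 -0.99880172 -2.52153159]
```

View pics/m3.png

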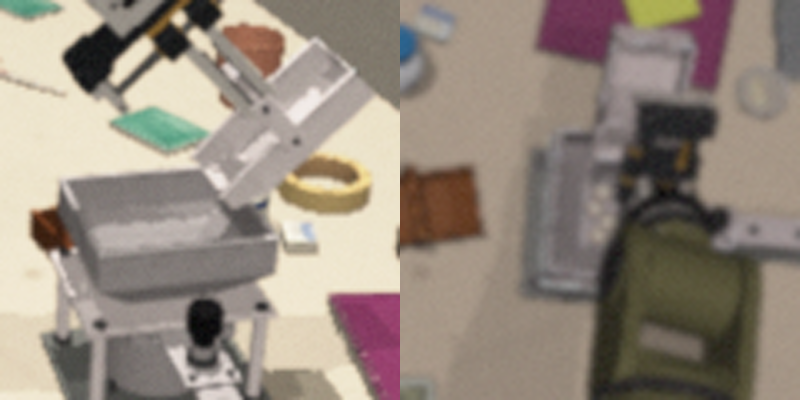

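The balls show up in the hopper, right image (600,210), and the wrist load fell by about 1 N, which matches six balls. Now to level the tray and carry it back.

Request:
jog_arm(rows=[0.43, 0, 0.1, 0.006, 0.076, 0, 1, 0.43, 0, 0.1, 0.006, 0.076, 0, 1, 0.43, 0, 0, 0.006, 0.076, 0, 1, 0.43, 0, 0, 0.006, 0.076, 0, 1, 0.43, 0, 0, 0.006, 0.076, 0, 1, 0.43, 0, 0, 0.006, 0.076, 0, 1, 0.43, 0, 0, 0.006, 0.076, 0, 1, 0.43, 0, 0, 0.006, 0.076, 0, 1, 0.43, 0, 0, 0.006, 0.076, 0, 1, 0.43, 0, 0, 0.006, 0.076, 0, 1, 0, 0, 0, 0, 0, 0, 1])

```text
clock: 10.57
eef_pos: [665.2, -56.7, 258.5]
eef_rot: [-3.136, -0.001, 1.499]
wrist_force: [0.6, 0.5, -3.0]
finger_gap: 7.7
finger_force: 40.0
```

Request:
jog_arm(rows=[-0.3, 0.6, 0, 0, 0, 0, 1, -0.6, 1.4, 0, 0, 0, 0, 1, -0.9, 2.1, 0, 0, 0, 0, 1, -1.1, 2.7, 0, 0, 0, -0.01, 1, -1.2, 2.7, 0, 0, 0, -0.01, 1, -1.2, 2.7, 0, 0, 0, -0.01, 1, -1.2, 2.7, 0, 0, 0, -0.01, 1, -1.2, 2.7, 0, 0, 0, -0.01, 1, -1.2, 2.7, 0, 0, 0, -0.01, 1, -1.2, 2.7, 0, 0, 0, -0.01, 1, -1.2, 2.7, 0, 0, 0, -0.01, 1, -1.2, 2.7, 0, 0, 0, -0.01, 1, -1.1, 2.7, 0, 0, 0, -0.01, 1, -0.9, 2.1, 0, 0, 0, 0, 1, -0.7, 1.5, 0, 0, 0, 0, 1, -0.4, 1, 0, 0, 0, 0, 1, -0.2, 0.6, 0, 0, 0, 0, 1, 0, 0, 0, 0, 0, 0, 1, 0, 0, 0, 0, 0, 0, 1])

```text
clock: 12.15
eef_pos: [506.2, 305.9, 260.4]
eef_rot: [3.141, -0.001, 1.399]
wrist_force: [0.5, -0.6, -2.8]
finger_gap: 7.7
finger_force: 40.0
```

```bash
python3 - <<'E'
from h import *
a,_=grab('side','side4');b,_=grab('top','top4')
f=lambda i:cv2.resize(i,(400,400),interpolation=cv2.INTER_CUBIC)
cv2.imwrite('pics/m4.png',np.hstack([f(a[110:240,250:380]),f(b[175:235,360:420])]))
X=cloud('top',np.load('top4.npz')['d']);
P=X.reshape(-1,3);C=b.reshape(-1,3).astype(int)
q=np.all((P>[490,-110,85])&(P<[620,20,130]),1)&(C.min(1)>190);print(q.sum(),P[q].mean(0) if q.any() else 0)
E
```

```text
0 0
```

View pics/m4.png

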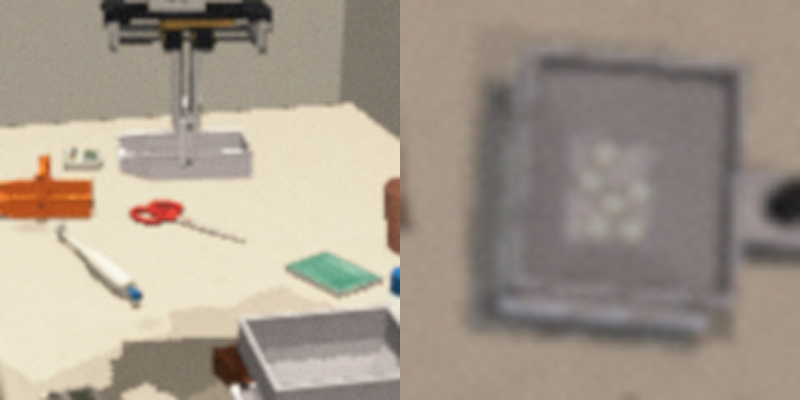

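Six balls are visible in the hopper slot at right image (605,152), (592,180), (640,188), (613,200), (588,225) and (635,230). The tray is empty and level, so I'm lowering it.

Request:
jog_arm(rows=[0, 0, -1, 0, 0, 0, 1, 0, 0, -2.5, 0, 0, 0, 1, 0, 0, -3.5, 0, 0, 0, 1, 0, 0, -3.5, 0, 0, 0, 1, 0, 0, -3.5, 0, 0, 0, 1, 0, 0, -3, 0, 0, 0, 1, 0, 0, -2, 0, 0, 0, 1, 0, 0, -0.8, 0, 0, 0, 1, 0, 0, -0.3, 0, 0, 0, 1, 0, 0, -0.3, 0, 0, 0, 1, 0, 0, -0.2, 0, 0, 0, 1, 0, 0, -0.2, 0, 0, 0, 1, 0, 0, 0, 0, 0, 0, 1], newtons=40)

```text
clock: 13.33
eef_pos: [506.4, 306.5, 52.8]
eef_rot: [3.141, -0.002, 1.399]
wrist_force: [0.4, 0.2, -2.0]
finger_gap: 7.7
finger_force: 40.0
```

Request:
jog_arm(rows=[0, 0, -0.15, 0, 0, 0, 1, 0, 0, -0.1, 0, 0, 0, 1, 0, 0, -0.05, 0, 0, 0, 1, 0, 0, 0, 0, 0, 0, 1])

```text
clock: 13.67
eef_pos: [506.2, 306.5, 49.5]
eef_rot: [3.141, -0.001, 1.399]
wrist_force: [-0.6, 0.2, -1.1]
finger_gap: 7.6
finger_force: 40.0
```

Request:
jog_arm(rows=[0, 0, -0.1, 0, 0, 0, 1, 0, 0, 0, 0, 0, 0, 1, 0, 0, 0, 0, 0, 0, 0.8, 0, 0, 0, 0, 0, 0, 0.5, 0, 0, 0, 0, 0, 0, 0.4, 0, 0, 0, 0, 0, 0, 0.4, 0, 0, 0, 0, 0, 0, 0.4, 0, 0, 0, 0, 0, 0, 0.4, 0, 0, 0, 0, 0, 0, 0.4])

```text
clock: 14.42
eef_pos: [506.1, 306.4, 48.2]
eef_rot: [-3.142, -0.001, 1.399]
wrist_force: [-0.6, 0.2, 0.9]
finger_gap: 50.9
finger_force: 0.0
```

Request:
jog_arm(rows=[0, 0, 1, 0, 0, 0, 0.4, 0, 0, 2, 0, 0, 0, 0.4, 0, 0, 3.5, 0, 0, 0, 0.4, 0, 0, 3.5, 0, 0, 0, 0.4, 0, 0, 3.5, 0, 0, 0, 0.4, 0, 0, 3.5, 0, 0, 0, 0.4, 0, 0, 2.5, 0, 0, 0, 0.4, 0, 0, 1, 0, 0, 0, 0.4])

```text
clock: 15.08
eef_pos: [506.7, 306.8, 258.3]
eef_rot: [3.137, -0.005, 1.399]
wrist_force: [0.0, -1.1, -0.2]
finger_gap: 56.5
finger_force: 0.0
```

Request:
jog_arm(rows=[0, -0.8, 0, 0, 0, 0, 0.4, 0.2, -2, 0, 0, 0, 0, 0.4, 0.3, -3, 0, 0, 0, 0.01, 0.4, 0.3, -3.5, 0, 0, 0, 0.01, 0.4, 0.3, -3.5, 0, 0, 0, 0.01, 0.4, 0.3, -3.5, 0, 0, 0, 0.01, 0.4, 0.3, -3.5, 0, 0, 0, 0.01, 0.4, 0.3, -3.5, 0, 0, 0, 0.01, 0.4, 0.3, -3.5, 0, 0, 0, 0.01, 0.4, 0.3, -3.5, 0, 0, 0, 0.01, 0.4, 0.3, -3.5, 0, 0, 0, 0.01, 0.4, 0.3, -3.5, 0, 0, 0, 0.01, 0.4, 0.3, -3.5, 0, 0, 0, 0, 0.4, 0.2, -3, 0, 0, 0, 0, 0.4, 0.2, -1.5, 0, 0, 0, 0, 0.4, 0, -0.5, 0, 0, 0, 0, 0.4, 0, 0, 0, 0, 0, 0, 0.4, 0, 0, 0, 0, 0, 0, 0.4])

```text
clock: 16.58
eef_pos: [544.9, -150.6, 252.6]
eef_rot: [-3.141, -0.002, 1.499]
wrist_force: [0.4, -0.1, 0.6]
finger_gap: 56.2
finger_force: 0.0
```

```bash
python3 - <<'E'
from h import *
from scipy.optimize import least_squares
np.set_printoptions(precision=2,suppress=True)
grab('side','side5');grab('top','top5')
# knob & holes by image: dark blob centroid in side and top (time-0 top unobstructed)
for n,tag,box in(('side','side0',(355,245,390,275)),('side','side5',(355,245,390,275)),('top','top0',(412,200,430,213)),('top','top4',(412,200,430,213))):
    im=np.load(tag+'.npz')['im'].astype(int);x0,y0,x1,y1=box
    m=im[y0:y1,x0:x1].sum(2)<130; v,u=np.nonzero(m); print(tag,m.sum(),u.mean()+x0,v.mean()+y0,u.min()+x0,u.max()+x0,v.min()+y0,v.max()+y0)
for P in ([542,-156,126],[543.3,-156,126]): print(P,proj('side',P),proj('top',[P[0],P[1],130]), proj('side',[P[0],P[1]-13,126]))
# tray check
b=np.load('top5.npz');X=cloud('top',b['d']).reshape(-1,3)
q=X[np.all((X>[420,240,55])&(X<[600,350,85]),1)];print('handle',len(q),q.mean(0))
print(manip.read_state()['eef_pos'])
E
```

```text
side0 105 370.9238095238095 256.1904761904762 367 375 250 263
side5 105 370.9238095238095 256.1904761904762 367 375 250 263
top0 16 418.125 204.875 416 420 203 207
top4 16 418.0 205.125 416 420 203 207
[542, -156, 126] [[370.1  256.19]] [[418.8  204.77]] [[372.14 258.98]]
[543.3, -156, 126] [[370.57 256.11]] [[418.79 204.45]] [[372.62 258.91]]
handle 47 [504.09 308.15  68.13]
[ 545.09 -150.23  253.1 ]
```

The knob projects to within a pixel of the estimate in both views, at (543, -155.5), and the pin is still home. Tray handle height is 68 mm, so it stands. Lowering onto the knob.

Request:
jog_arm(rows=[-0.2, -0.5, -1, 0, 0, 0, 0.4, 0, 0, -2.5, 0, 0, 0, 0.4, 0, 0, -3, 0, 0, 0, 0.4, 0, 0, -3, 0, 0, 0, 0.4, 0, 0, -2, 0, 0, 0, 0.4, 0, 0, -1.3, 0, 0, 0, 0.4, 0, 0, -0.6, 0, 0, 0, 0.4, 0, 0, -0.1, 0, 0, 0, 0.4, 0, 0, 0, 0, 0, 0, 0.4], newtons=30)

```text
clock: 17.43
eef_pos: [543.2, -156.4, 118.5]
eef_rot: [3.141, -0.001, 1.499]
wrist_force: [-0.0, -0.3, -0.7]
finger_gap: 56.4
finger_force: 0.0
```

```bash
python3 - <<'E'
from h import *
a,_=grab('side','side6')
cv2.imwrite('pics/m6.png',cv2.resize(a[180:300,310:430],(600,600),interpolation=cv2.INTER_CUBIC))
print(manip.read_state())
E
```

```text
{'clock': 17.4833, 'joints': array([-3.45716606e-01,  4.26652089e-01,  1.57928847e+00,  1.05461502e-03,
        1.13483123e+00, -2.74488223e-01]), 'qd': array([-1.21693648e-03, -1.05576391e-02, -8.84847363e-03, -4.24336467e-05,
        1.33387884e-03,  7.99836258e-04]), 'effort': array([ 3.88749770e-02, -5.61624885e+01, -3.15554488e+01,  6.27722195e-02,
       -2.09137111e-02, -2.05521668e-03]), 'eef_pos': array([ 543.41522381, -156.55976725,  119.01016714]), 'eef_rot': array([ 3.14054350e+00, -6.98090593e-04,  1.49912335e+00]), 'wrist_force': array([-0.17031193, -0.44947735, -0.37655016]), 'moment': array([-0.03808468,  0.01465698, -0.03137631]), 'finger_force': 0.0, 'finger_gap': 55.95186587912863}
```

View pics/m6.png

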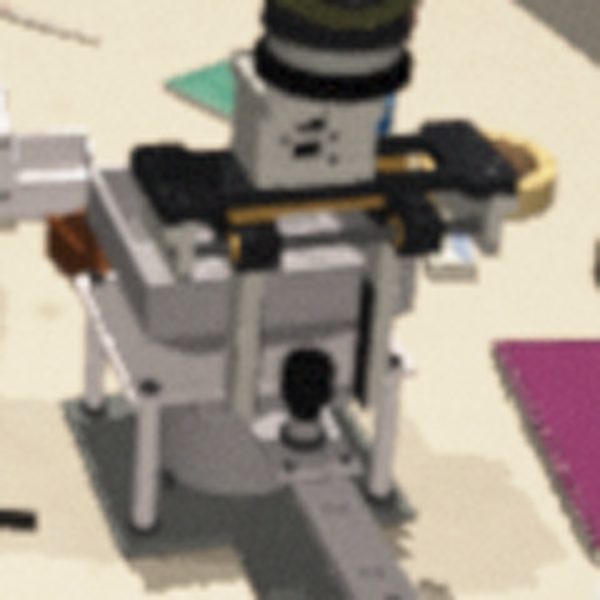

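The fingers at (243,390) and (370,385) straddle the knob at (306,385), centred. Closing.

Request:
jog_arm(rows=[0, 0, -0.15, 0, 0, 0, 0.6, 0, 0, 0, 0, 0, 0, 0.7, 0, 0, 0, 0, 0, 0, 1, 0, 0, 0, 0, 0, 0, 1, 0, 0, 0, 0, 0, 0, 1, 0, 0, 0, 0, 0, 0, 1, 0, 0, 0, 0, 0, 0, 1, 0, 0, 0, 0, 0, 0, 1], newtons=35)

```text
clock: 18.15
eef_pos: [544.1, -156.7, 117.2]
eef_rot: [3.139, -0.001, 1.499]
wrist_force: [7.1, -0.4, -2.0]
finger_gap: 25.2
finger_force: 35.0
```

Request:
jog_arm(rows=[0.1, 0, 0.2, 0, 0, 0, 1, 0, 0, 0.3, 0, 0, 0, 1, 0, 0, 0.3, 0, 0, 0, 1, 0, 0, 0.3, 0, 0, 0, 1, 0, 0, 0.1, 0, 0, 0, 1, 0, 0, 0, 0, 0, 0, 1], newtons=45)

```text
clock: 18.65
eef_pos: [544.2, -156.7, 128.5]
eef_rot: [3.142, -0.001, 1.499]
wrist_force: [6.2, -1.7, -9.4]
finger_gap: 25.2
finger_force: 45.0
```

Request:
jog_arm(rows=[0.03, -0.2, 0, 0, 0, 0, 1, -0.03, -0.4, 0, 0, 0, 0, 1, -0.03, -0.5, 0, 0, 0, 0, 1, -0.04, -0.5, 0, 0, 0, 0, 1, -0.04, -0.5, 0, 0, 0, 0, 1, -0.04, -0.5, 0, 0, 0, 0, 1, -0.04, -0.5, 0, 0, 0, 0, 1, -0.04, -0.5, 0, 0, 0, 0, 1, -0.04, -0.5, 0, 0, 0, 0, 1, -0.03, -0.4, 0, 0, 0, 0, 1, -0.03, -0.3, 0, 0, 0, 0, 1, -0.01, -0.15, 0, 0, 0, 0, 1, 0, 0, 0, 0, 0, 0, 1, 0, 0, 0, 0, 0, 0, 1])

```text
clock: 19.82
eef_pos: [540.9, -206.9, 128.9]
eef_rot: [3.141, -0.0, 1.498]
wrist_force: [6.4, -1.4, -9.5]
finger_gap: 24.5
finger_force: 45.0
```

Request:
jog_arm(rows=[0, 0, -0.2, 0, 0, 0, 1, 0, 0, -0.2, 0, 0, 0, 1, 0, 0, -0.1, 0, 0, 0, 1, 0, 0, 0, 0, 0, 0, 1])

```text
clock: 20.15
eef_pos: [540.9, -206.9, 123.8]
eef_rot: [3.141, -0.0, 1.499]
wrist_force: [5.3, -1.7, -8.1]
finger_gap: 24.9
finger_force: 45.0
```

The spring force follows the travel, so the pin is entering the hole. Continuing down to home.

Request:
jog_arm(rows=[0, 0, -0.2, 0, 0, 0, 1, 0, 0, -0.2, 0, 0, 0, 1, 0, 0, -0.15, 0, 0, 0, 1, 0, 0, -0.1, 0, 0, 0, 1, 0, 0, 0, 0, 0, 0, 1, 0, 0, 0, 0, 0, 0, 1])

```text
clock: 20.65
eef_pos: [540.9, -206.8, 117.5]
eef_rot: [3.141, -0.0, 1.499]
wrist_force: [5.4, -0.9, -6.3]
finger_gap: 24.8
finger_force: 45.0
```

```bash
python3 - <<'E'
from h import *
a,_=grab('side','side7');b,_=grab('top','top7')
f=lambda i:cv2.resize(i,(400,400),interpolation=cv2.INTER_CUBIC)
cv2.imwrite('pics/m7.png',np.hstack([f(a[220:320,320:420]),f(b[175:235,360:420])]))
s=manip.read_state();print(s['eef_pos'],s['wrist_force'])
E
```

```text
[ 540.95518653 -206.70932358  117.58549358] [ 4.64433518 -1.7738092  -6.17846105]
```

View pics/m7.png

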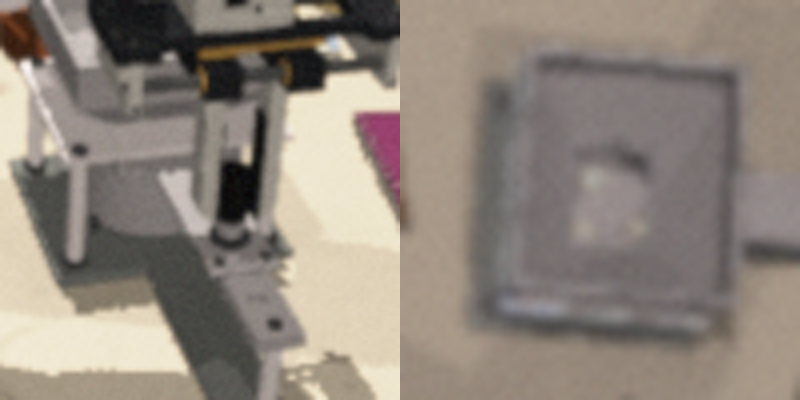

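The slot is open and balls are visible in the jar at right image (590,180), (580,235) and (640,228). I'll lower slightly more, so the pin is seated against the stop.

Request:
jog_arm(rows=[0, 0, -0.05, 0, 0, 0, 1, 0, 0, -0.05, 0, 0, 0, 1, 0, 0, -0.02, 0, 0, 0, 1, 0, 0, 0, 0, 0, 0, 1, 0, 0, 0, 0, 0, 0, 1])

```text
clock: 21.17
eef_pos: [541.1, -206.5, 117.1]
eef_rot: [3.14, -0.0, 1.499]
wrist_force: [2.2, -1.1, 5.2]
finger_gap: 24.7
finger_force: 45.0
```

```bash
python3 - <<'E'
from h import *
np.set_printoptions(linewidth=200,precision=0,suppress=True)
grab('top','top8');grab('side','side8')
Z=cloud('top',np.load('top8.npz')['d'])[...,2];Z0=cloud('top',np.load('top0.npz')['d'])[...,2]
print(Z[194:214,384:402]);D=Z[188:224,378:412]-Z0[188:224,378:412];print('rises',np.nanmax(D),(D>14).sum())
X=cloud('top',np.load('top8.npz')['d']).reshape(-1,3)
q=X[np.all((X>[420,240,55])&(X<[600,350,85]),1)];print('handle',len(q),q.mean(0))
for n,b in(('bottle',([670,130,90],[760,210,130])),('timer',([300,110,12],[390,200,32])),('petri',([660,-290,7],[750,-190,25]))):
  for t in('top0','top8'):
    X=cloud('top',np.load(t+'.npz')['d']).reshape(-1,3);q=X[np.all((X>b[0])&(X<b[1]),1)];print(n,t,len(q),q.mean(0))
s=manip.read_state();print(s['eef_pos'],s['wrist_force'],s['finger_force'])
E
```

```text
[[102. 102. 100. 101.  95.  99. 104. 100.  97. 104. 105. 100. 108. 113. 103. 104. 106. 113.]
 [107.  91.  95.  97. 103.  99.  91.  99.  94. 101.  98. 102.  95. 102. 107. 102. 104. 107.]
 [102.  94.  82.  86.  87.  84.  90.  95.  88. 100.  94.  92.  94.  93.  96. 107. 100. 115.]
 [ 96.  99.   6.  13.  14.  23.  17.  21.  78.  85.  80.  81.  87.  93.  96.  99. 105. 105.]
 [107.  96.  13.  17.  18.  12.   8.  17.  17.  17.  30.  42.  51.  93.  94. 104. 104. 110.]
 [103.  98.  32.  14.   7.   4.  22.  10.  12.  15.  19.  29.  40.  92.  99.  93. 106. 104.]
 [110.  96.  25.  30.  27.  23.  10.  17.   9.  11.  14.  16.  32.  84. 102. 109. 109. 103.]
 [108.  99.  12.  22.  31.  25.  18.  17.  14.  15.  12.  18.  18.  89.  96.  98. 108. 113.]
 [ 98. 102.   8.  24.  25.  36.  36.  18.   8.   9.  10.   9.  15.  92.  97. 104. 106. 109.]
 [ 98.  96.  14.  22.  24.  32.  14.  12.  17.  10.  13.  16.  15. 101. 102.  99. 104. 103.]
 [105.  97.  11.  10.  11.  18.  10.  19.   9.  23.  11.  12.  14.  97. 101. 101. 104. 113.]
 [102.  16.   9.  11.  13.  17.  21.   7.  10.  16.  14.  19.  10. 106. 105. 
[... 363 characters left out ...]
93.  99. 108. 112. 107.]
 [ 99.  29.  23.  nan  34.  11.  14.  12.  12.  17.  37.  32.  32. 102.  97. 104. 105. 105.]
 [101.  96.  99.  93.  98.  95.  99.  93.  84.  31.  17.  17.  80.  92. 102.  98. 105. 105.]
 [106. 107. 101. 100. 105.  98. 103. 100.  98. 102. 101.  97. 107.  98.  92. 100. 107. 114.]
 [106. 105. 110. 105. 104. 108. 101. 101. 105. 106. 106.  98. 103. 102. 107. 103. 111. 116.]]
rises 16.36156396177688 3
handle 44 [504. 308.  69.]
bottle top0 95 [724. 176. 112.]
bottle top8 96 [724. 177. 112.]
timer top0 214 [346. 158.  19.]
timer top8 215 [347. 158.  18.]
petri top0 159 [ 710. -239.   13.]
petri top8 145 [ 713. -239.   14.]
[ 541. -207.  117.] [ 2. -1.  5.] 45.00150212785229
```

The slot is fully open, nothing is left in the hopper, the tray stands and the bystanders haven't moved. The pin is home and the knob is held at 45 N, so I'm handing in.

```bash
python3 -c "
from cell import manip
print(manip.sign_off())"
```

```text
the job is handed in; nothing more can be done
None
```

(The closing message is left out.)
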